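# Renew the candle of the glass lantern

## Robot

A 6-joint arm with a two-finger parallel gripper is mounted at the origin on the work surface. World frame = base frame: x ahead of the robot, y to its left, z up, the work surface at z = 0. Lengths are in m, angles in rad, forces in N, time in s.
With the tool pointing down it reaches from about 0.275 to 0.725 m from the base axis. Payload 5.6 kg.
Tool frame: the origin (TCP) lies on the centre line of the jaws, within the pads' length; the fingertips stand arm.tip_reach ahead of it and the grasp point (between the pads) lies 2 mm behind it (arm.tip_reach is the distance from the TCP to the fingertips, in m); z points along the fingers, y is the line along which they close (so a half turn about z gives the same grasp; the last joint's range is limited). The gripper opens to 85 mm and grips with 20 to 120 N. Pads are 22 mm wide; open, the fingers measure 114 mm over their backs; the gripper's body (76 mm by 85 mm) begins 54 mm behind the grasp point. The pads swing forward as they close: fully open they stand 13 mm farther back than shut.
Start: joints at [1.413, 0.255, 0.108, 0, -1.424, -0.285], TCP at [0.236, 0.497, 0.248] pointing down, gripper open.
Joint ranges: [-2.95, 2.95], [-1.21, 1.97], [-1.09, 1.5], [-2.87, 1.71], [-2.94, -0.07], [-3.05, 3.05]. Speed limits (rad/s): [2.57, 2.57, 3.14, 3.14, 3.14, 3.14].

## Interface

Orientations are given as a unit quaternion [w, x, y, z].
In Python, from bench import arm, order, grab_frame gives the robot as it stands (arm), with the cameras as plain functions and the job (order).
- The arm moves only by the shell command python3 drive.py 'ROWS' [FORCE]. ROWS is a JSON list that holds a single list of rows (three levels of brackets), with 1 to 5 rows, each of 7 numbers: the finger opening in m, then dx, dy, dz in shares of the most that a row can go, 1 being 50 mm, then a rotation vector rx, ry, rz in units of 0.2 rad; each row shifts and turns the commanded pose from where the row before left it, along the tool's axes as they then stand; what a row does not reach is not made up. A row lasts 1/10 s, in which the tool goes at most 0.05 m and 0.15 rad, less where a joint would pass 70% of its speed; a pose out of reach is approached as far as the arm can. The fingers move at their own pace and stop on an object; FORCE is the grip in N (left out, the last holds). Time passes only in rows, so rows that do not move let the fingers close. It prints the time, the measured TCP pose, the force, the opening and the grip force at its end. Input that does not fit is refused with a message, and nothing moves.
- arm.observe(): the state, without advancing time (a new reading comes with each control period).
- grab_frame(name): name is "scene" or "side" or "wrist"; returns a dict with "img" (420x560x3 uint8, red, green, blue), "range_z" (420x560 float32, m along the optical axis (not along the pixel's ray), 0 where there is no reading), "fx", "fy", "cx", "cy" (pixels), "k1" (the pictures are not rectified: a ray, as slopes to the right and down, at radius r is drawn at 1 + k1 r^2 times it, then the intrinsics apply), "extrinsics" (4x4, takes a point from world to camera coordinates); the wrist camera has in their place "tool_from_camera" (4x4, takes a point from camera to tool coordinates, whose origin is the TCP and whose axes are the flange's). Camera axes: x right, y down, z forward; pixel columns grow to the right and rows downward; lengths in m; the calibration is good to about 2 mm. A picture is of the moment at which its call begins: read the wrist's pose just before it.
- order.close_job(): hands the job in; it is judged then, once.
The state is a dict: "time": time; "joint_pos": joint angles; "joint_vel": joint speeds; "effort": joint torques, N m; "position": TCP position; "tcp_rot": TCP orientation; "ft_force": force on the tool from outside, world axes, zero at the start; "ft_torque": the same for the moment, N m; "finger_gap": finger opening in m; "gripper_force": force on a finger pad.
Only numpy, scipy, OpenCV 4.12 (cv2) and the standard library are available. Lean on these libraries where they do the work, as an engineer would, in place of code of your own. Each camera call takes 0.05 s, during which the arm holds its last target. There are 200 camera calls.

## Task

Renew the candle in the lantern: lift the burnt-down stub out of the wooden lantern base and stand it in the small white dish, then stand the tall slim new candle in the brass cup of the base. After that set the glass chimney over the candle, gently, so that it stands flat on the base, and last put the metal cap with the wooden knob on top of the chimney, just as gently (do not let either of them drop). Leave the thick candle, the mug, the matchbox and the snuffer where they are.

Things in the scene. Friction and masses are not known exactly. Their poses are not given: they have to be found in the camera images.
- lantern_base: Lantern base: dark round wooden disc, 124 mm across, 12 mm thick, fixed to the table. In its middle a low brass ring (the candle cup), 48 mm inside, 52 mm outside, rim 6 mm above the disc's top; its floor is the disc's top. Origin: centre of the disc's underside, z up; the candle, and the chimney around the ring, stand 12 mm above it.
- dish: Small white ceramic dish, round, 116 mm across at the rim, 14 mm high, fixed to the table; its flat inner floor is about 84 mm across and 5 mm above the origin. Origin: centre of its underside, z up.
- stub: Burnt-down candle stub of cream wax with a black wick: upright cylinder 40 mm in diameter and 28 mm high, with a soft look-only 5 mm wick on top. Starts standing in the brass cup of the lantern base. About 35 g. Origin: centre of its underside, z up.
- candle: New candle, tall and slim, cream wax with a white wick: upright cylinder 40 mm in diameter and 90 mm high, plus a look-only 8 mm wick. About 105 g. Starts standing on the table. Origin: centre of its underside, z up.
- chimney: Lantern chimney: upright tube of amber-tinted clear glass, a thin brass line at both rims, open at both ends, 69 mm outside, 62 mm inside, 140 mm tall, about 260 g. Starts standing on the table. It goes over the candle and around the brass ring. Origin: centre of its lower end, z up along the tube.
- cap: Lantern cap: dark steel disc 76 mm across with vent holes; a plug under it, 52 mm wide and 8 mm deep, goes inside the chimney; disc's underside (8 mm above origin) rests on the rim. Top: 11 mm above origin at the edge, 17 mm near the middle. Upright wooden knob, 20 mm in diameter, 20 to 44 mm above origin. 150 g. Starts on its plug on the table. Origin: centre of the plug's underside, z up.
- thick_candle: Bystander: thick cream candle, 64 mm in diameter and 60 mm high, too wide for the cup and the chimney. Origin: centre of its underside.
- mug: Bystander: blue glazed mug, 78 mm across, 82 mm high, handle on its +y side. Origin: centre of its underside.
- matchbox: Bystander: small cardboard matchbox lying flat, 36 x 56 x 15 mm. Origin: centre of its underside, long side along its y.
- snuffer: Bystander: brass candle snuffer lying on the table, about 220 mm long along its x, its cone at the +x end, up to 26 mm high. Origin: near the middle of its length, at table height.

How it is judged:
On the way, in this order (a step that is already met when the one before it is completed fails the run):
1. the stub stands in the white dish, let go (horizontal distance between stub and dish below 0.028 m and z of stub in the frame of dish below 0.009 m and angle between stub's own z axis and vertical below 0.12 rad and contact force between stub and the fingers below 0.1 N), for 0.2 s.
2. the new candle stands in the brass cup, let go (horizontal distance between candle and lantern_base below 0.007 m and z of candle in the frame of lantern_base below 0.015 m and angle between candle's own z axis and vertical below 0.06 rad and contact force between candle and the fingers below 0.1 N), for 0.2 s.
3. the chimney stands flat on the base around the candle, let go (horizontal distance between chimney and lantern_base below 0.008 m and z of chimney in the frame of lantern_base below 0.015 m and angle between chimney's own z axis and vertical below 0.04 rad and contact force between chimney and the fingers below 0.1 N), for 0.2 s.
At the end, for the whole second after the job is handed in: Stub upright on the dish's floor (within 28 mm of its centre); candle in the cup (7 mm) and chimney around it (8 mm), both on the base within 3 mm; cap level on the chimney, plug inside (8 mm, seated within 3 mm); all let go and at rest; bystanders moved under 30 mm (horizontal distance between stub and dish below 0.028 m and z of stub in the frame of dish below 0.009 m and angle between stub's own z axis and vertical below 0.12 rad and horizontal distance between candle and lantern_base below 0.007 m and z of each of candle, chimney in the frame of lantern_base below 0.015 m and angle between candle's own z axis and vertical below 0.06 rad and horizontal distance between chimney and lantern_base below 0.008 m and angle between chimney's own z axis and vertical below 0.04 rad and horizontal distance between cap and chimney below 0.008 m and z of cap in the frame of chimney between 0.129 and 0.135 m and angle between cap's own z axis and vertical below 0.05 rad and linear speed of each of stub, candle, chimney, cap below 0.02 m/s and distance of each of thick_candle, mug, matchbox, snuffer from where it was at the start of the episode below 0.03 m); the robot touches nothing.
It fails at once if the chimney is banged or pressed hard onto the base (more than 60 N) (contact force between chimney and lantern_base above 60 N).
It fails at once if the chimney is dropped over the base (falls free faster than 0.4 m/s, about 8 mm of fall) (contact force between chimney and the fingers below 0.1 N and linear speed of chimney above 0.4 m/s and horizontal distance between chimney and lantern_base below 0.04 m).
It fails at once if the cap is dropped onto the chimney (falls free faster than 0.4 m/s, about 8 mm of fall) (contact force between cap and the fingers below 0.1 N and linear speed of cap above 0.4 m/s and horizontal distance between cap and chimney below 0.04 m).
It fails at once if the chimney is tipped over (more than about 45 degrees) (angle between chimney's own z axis and vertical above 0.8 rad).
It fails at once if a bystander (thick candle, mug, matchbox or snuffer) is moved more than 30 mm (distance of any of thick_candle, mug, matchbox, snuffer from where it was at the start of the episode above 0.03 m).
It also fails if it takes over 115 s, if anything falls off the work surface, if the arm or the gripper's body presses on something with over 40 N, if the wrist force passes 120 N, or if a joint passes its speed limit or range.

## Working session

There is one attempt and no reset: what is moved stays moved. The work goes in short steps, Python scripts to look and compute and a shell command to move; the robot and the scene stay as the last step left them, time stands still between calls to the robot, and variables do not carry over. Pictures are saved under pics/ and viewed, at most 14 in all, crops included, and the job is handed in when it is done.

```bash
ls; mkdir -p pics; python3 - <<'E'
from bench import arm, order, grab_frame
import cv2,numpy as np
print(arm.tip_reach, arm.observe())
for n in("scene","side"):
    f=grab_frame(n); cv2.imwrite(f"pics/{n}0.png",cv2.resize(f["img"][:,:,::-1],(784,588)))
    np.savez(f"{n}0.npz",**f); print(n,f["extrinsics"].round(3).tolist(),f["fx"],f["cx"],f["cy"],f["k1"])
E
```

```text
bench.py
drive.py
pics
0.017 {'time': 0.0, 'joint_pos': array([ 1.41260703e+00,  2.55735792e-01,  1.06985069e-01, -4.36014768e-04,
       -1.42386469e+00, -2.84624909e-01]), 'joint_vel': array([-0.00032618,  0.00227859,  0.00091869, -0.0011825 ,  0.00171842,
       -0.00045656]), 'effort': array([ 5.72357822e-04, -3.86631775e+01,  2.37934345e+01,  5.36487848e+00,
       -6.27005997e-03,  8.18914600e-06]), 'position': array([0.23541475, 0.49656619, 0.24739986]), 'tcp_rot': array([ 9.21349729e-04,  9.75581933e-01, -2.19633828e-01, -1.57737397e-04]), 'ft_force': array([-0.44687402,  0.64045199,  0.53655751]), 'ft_torque': array([ 0.0327289 ,  0.02049443, -0.04868102]), 'gripper_force': 0.0, 'finger_gap': 0.08556809797691477}
scene [[-0.788, 0.616, 0.001, 0.363], [0.52, 0.665, -0.536, -0.304], [-0.331, -0.422, -0.844, 1.223], [0.0, 0.0, 0.0, 1.0]] 392.1183670813395 283.56258354714583 211.99551699190832 -0.008830620290735043
side [[0.92, -0.392, -0.015, -0.466], [-0.293, -0.661, -0.691, 0.251], [0.261, 0.64, -0.723, 1.073], [0.0, 0.0, 0.0, 1.0]] 506.09996152211676 275.01983572030684 206.12338869685647 0.03763044494628376
```

View pics/scene0.png

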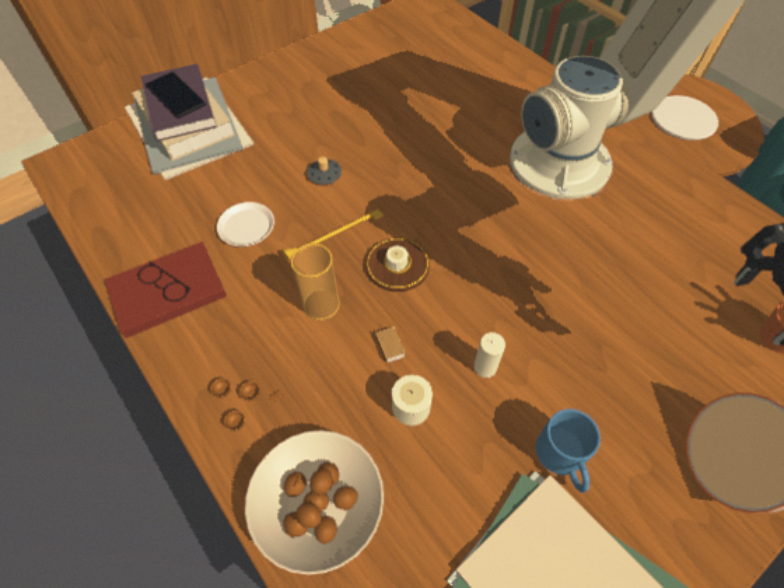

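View pics/side0.png

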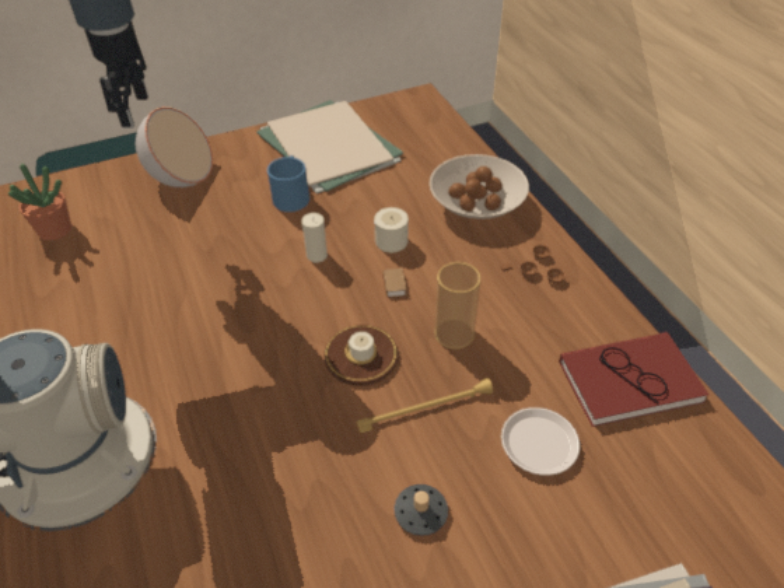

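The scene view shows the base at (397,264), dish (246,223), candle top (491,341), chimney top rim (312,261) and cap knob (323,160). In the side view they are at (362,354), (540,441), (314,221), (459,279) and (421,497). I'll turn these into positions and make enlarged crops.

```bash
cat > h.py <<'E'
import numpy as np,cv2
def ray(f,u,v):
    K=np.array([[f["fx"],0,f["cx"]],[0,f["fy"],f["cy"]],[0,0,1.]])
    d=np.array([float(f["k1"]),0,0,0,0])
    p=cv2.undistortPoints(np.array([[[u,v]]],float),K,d)[0,0]
    return np.array([p[0],p[1],1.])
def onplane(f,u,v,z,T=None):
    "pixel -> world point at height z; T = world_from_camera"
    if T is None: T=np.linalg.inv(f["extrinsics"])
    d=T[:3,:3]@ray(f,u,v); o=T[:3,3]
    return o+d*(z-o[2])/d[2]
def pix(f,P,T=None):
    E=f["extrinsics"] if T is None else np.linalg.inv(T)
    c=E[:3,:3]@P+E[:3,3]; x,y=c[:2]/c[2]; s=1+f["k1"]*(x*x+y*y)
    return f["fx"]*x*s+f["cx"],f["fy"]*y*s+f["cy"]
E
python3 - <<'E'
from h import *
S=dict(np.load("scene0.npz"));D=dict(np.load("side0.npz"))
L=dict(stub=(397,254,362,341,.04),base=(397,264,362,354,.012),candle=(491,341,314,221,.09),chim=(312,261,459,279,.14),cap=(323,160,421,497,.044),dish=(246,223,540,441,.014),thick=(412,391,391,219,.06),mug=(573,436,290,172,.082),match=(389,342,395,281,.015),sncone=(290,253,484,388,.013),sntail=(376,215,366,425,.005))
for k,(a,b,c,d,z) in L.items(): 
    p,q=onplane(S,a/1.4,b/1.4,z),onplane(D,c/1.4,d/1.4,z);print(k,p[:2].round(4),q[:2].round(4),"R",np.hypot(*p[:2]).round(3))
def crop(f,x,y,w,h): return cv2.resize(f["img"][y:y+h,x:x+w,::-1],(400,300),interpolation=cv2.INTER_CUBIC)
# scene crops at 4x of 100x75: base, dish; side
t=np.vstack([np.hstack([crop(S,235,150,100,75),crop(S,310,220,100,75)]),np.hstack([crop(S,180,160,100,75),crop(S,185,95,100,75)])])
cv2.imwrite("pics/c1.png",t)
t=np.vstack([np.hstack([crop(D,210,215,100,75),crop(D,175,125,100,75)]),np.hstack([crop(D,275,180,100,75),crop(D,250,320,100,75)])])
cv2.imwrite("pics/c2.png",t)
E
```

```text
stub [0.4642 0.0049] [0.4662 0.001 ] R 0.464
base [0.466  0.0072] [ 0.4633 -0.0031] R 0.466
candle [0.4757 0.2637] [0.4778 0.2616] R 0.544
chim [ 0.6293 -0.0107] [ 0.6268 -0.0213] R 0.629
cap [ 0.4365 -0.2847] [ 0.4367 -0.2897] R 0.521
dish [ 0.6442 -0.2598] [ 0.645 -0.265] R 0.695
thick [0.6206 0.2431] [0.6226 0.2412] R 0.666
mug [0.4852 0.4502] [0.4854 0.4311] R 0.662
match [0.5821 0.1328] [0.5809 0.1278] R 0.597
sncone [ 0.6143 -0.1413] [ 0.6156 -0.1462] R 0.63
sntail [ 0.4203 -0.1213] [ 0.419  -0.1297] R 0.437
```

View pics/c1.png

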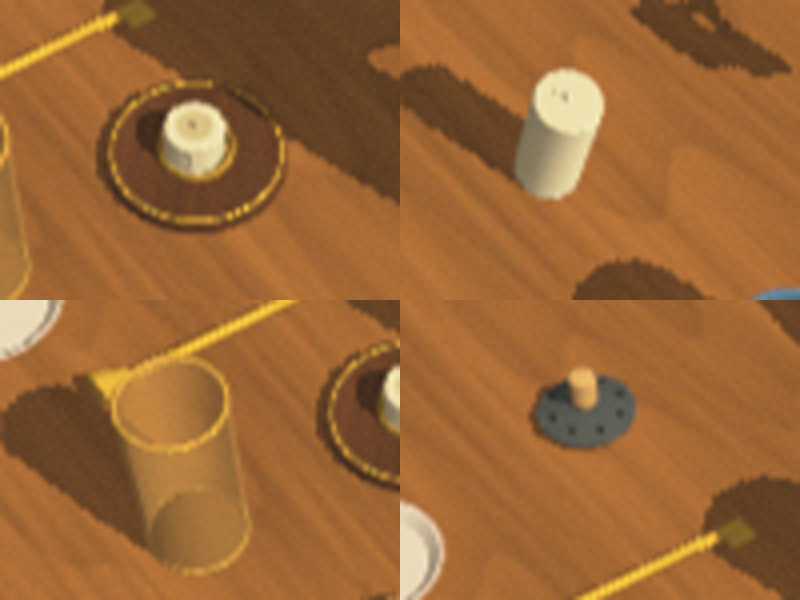

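View pics/c2.png

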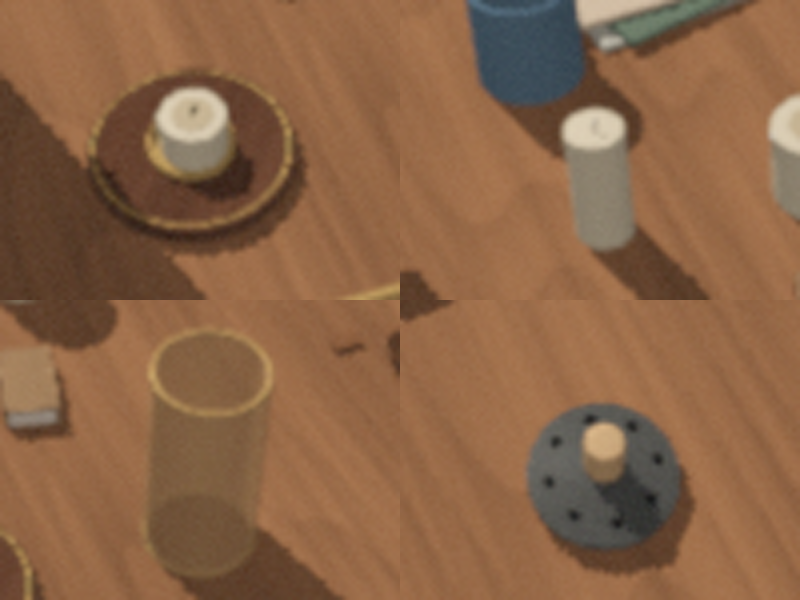

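Careful with the scale: shifts go in shares of 50 mm and turns go in units of 0.2 rad. That gives: -0.15 rad is -0.75.

```bash
python3 drive.py '[[[0.085, 0, 0, 0, 0, 0, -0.75], [0.085, 0, 0, 0, 0, 0, -0.75], [0.085, 0, 0, 0, 0, 0, -0.715]]]' 20
python3 drive.py '[[[0.085, 0.38, 0.82, 0, 0, 0, 0], [0.085, 0.38, 0.82, 0, 0, 0, 0], [0.085, 0.38, 0.82, 0, 0, 0, 0], [0.085, 0.38, 0.82, 0, 0, 0, 0]]]'
python3 drive.py '[[[0.085, 0.38, 0.82, 0, 0, 0, 0], [0.085, 0.38, 0.82, 0, 0, 0, 0], [0.085, 0.38, 0.82, 0, 0, 0, 0], [0.085, 0.38, 0.82, 0, 0, 0, 0]]]'
python3 drive.py '[[[0.085, 0.38, 0.82, 0, 0, 0, 0], [0.085, 0.38, 0.82, 0, 0, 0, 0], [0.085, 0.38, 0.82, 0, 0, 0, 0], [0.085, 0.38, 0.82, 0, 0, 0, 0], [0.085, 0, 0, 0, 0, 0, 0]]]'
cat >> h.py <<'E'
def wristT():
    "read pose, grab wrist frame -> frame, world_from_camera"
    from bench import arm, order, grab_frame
    from scipy.spatial.transform import Rotation as Ro
    o=arm.observe(); f=grab_frame("wrist"); q=o["tcp_rot"]
    T=np.eye(4);T[:3,:3]=Ro.from_quat([q[1],q[2],q[3],q[0]]).as_matrix();T[:3,3]=o["position"]
    print("t",round(o["time"],2),"pos",o["position"].round(4),"R",T[:3,:3].round(3).tolist())
    return f,T@f["tool_from_camera"],T
E
python3 - <<'E'
from h import *
f,T,_=wristT(); np.savez("w1.npz",T=T,**f)
cv2.imwrite("pics/w1.png",cv2.resize(f["img"][:,:,::-1],(784,588)))
E
```

```text
time: 0.45
position: [0.2355, 0.4968, 0.2479]
tcp_rot: [0.0, 1.0, 0.003, -0.0]
ft_force: [0.1, -0.0, -0.4]
finger_gap: 0.0851
gripper_force: 0.0
time: 0.85
position: [0.3119, 0.3312, 0.248]
tcp_rot: [0.0, 1.0, 0.0, -0.0]
ft_force: [1.2, 0.2, -0.5]
finger_gap: 0.0853
gripper_force: 0.0
time: 1.25
position: [0.3879, 0.1672, 0.2483]
tcp_rot: [-0.0, 1.0, 0.0, 0.0]
ft_force: [1.3, 0.6, 0.2]
finger_gap: 0.0851
gripper_force: 0.0
time: 1.75
position: [0.4646, 0.0009, 0.2476]
tcp_rot: [0.001, 1.0, -0.003, -0.001]
ft_force: [0.2, -0.6, -1.1]
finger_gap: 0.0851
gripper_force: 0.0
t 1.75 pos [0.4646 0.0009 0.2476] R [[1.0, -0.006, -0.001], [-0.006, -1.0, -0.001], [-0.001, 0.001, -1.0]]
```

View pics/w1.png

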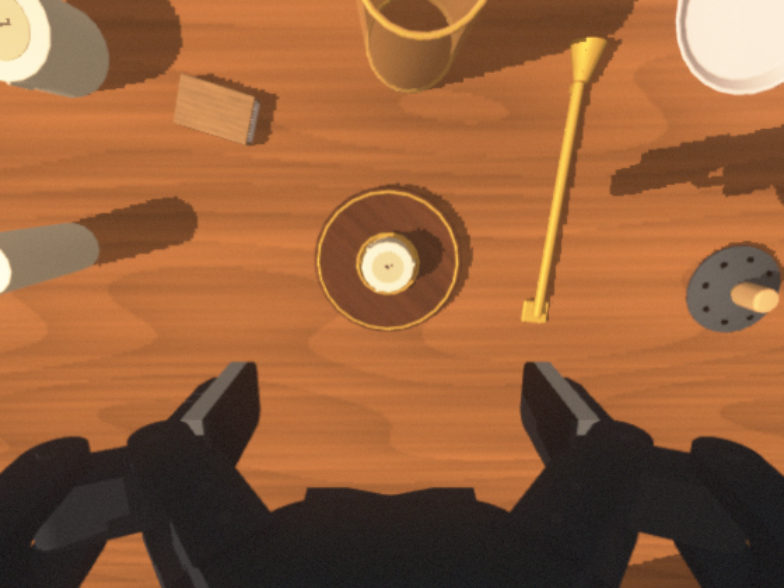

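Wrist view: base disc centre at (388,260), stub top at (388.5,266), and cap disc around (735,288). All are clear.

```bash
python3 - <<'E'
from h import *
f=dict(np.load("w1.npz"));T=f["T"]
for n,u,v,z in(("base",388,260,.012),("stub",388.5,266,.04),("capdisc",735,288,.011),("capknob",767,299,.044)):
    print(n,onplane(f,u/1.4,v/1.4,z,T).round(4))
E
```

```text
base [0.4637 0.0019 0.012 ]
stub [0.4642 0.0015 0.04  ]
capdisc [ 0.4377 -0.2906  0.011 ]
capknob [ 0.4373 -0.2899  0.044 ]
```

To row units: 0.048 m is 0.96, 0.045 m is 0.9.

```bash
python3 drive.py '[[[0.085, 0, -0.012, 0.96, 0, 0, 0], [0.085, 0, 0, 0.96, 0, 0, 0], [0.085, 0, 0, 0.96, 0, 0, 0], [0.06, 0, 0, 0.9, 0, 0, 0], [0.06, 0, 0, 0.39, 0, 0, 0]]]' 20
python3 drive.py '[[[0.06, 0, 0, 0, 0, 0, 0], [0.03, 0, 0, 0, 0, 0, 0], [0.03, 0, 0, 0, 0, 0, 0], [0.03, 0, 0, 0, 0, 0, 0], [0.03, 0, 0, 0, 0, 0, 0]]]' 25
python3 drive.py '[[[0.03, 0, 0, -0.2, 0, 0, 0], [0.03, 0, 0, -0.6, 0, 0, 0], [0.03, 0, 0, -0.6, 0, 0, 0], [0.03, 0, 0, -0.6, 0, 0, 0], [0.03, 0, 0, 0, 0, 0, 0]]]'
```

```text
time: 2.3
position: [0.4605, 0.0059, 0.036]
tcp_rot: [0.001, 1.0, 0.0, -0.003]
ft_force: [-1.0, -0.2, -0.6]
finger_gap: 0.0603
gripper_force: 0.0
time: 2.8
position: [0.4647, 0.0059, 0.0414]
tcp_rot: [-0.0, 1.0, 0.0, 0.001]
ft_force: [-2.4, -0.5, 6.7]
finger_gap: 0.0387
gripper_force: 25.8
time: 3.3
position: [0.4668, 0.0063, 0.1451]
tcp_rot: [-0.001, 1.0, 0.0, 0.005]
ft_force: [0.4, 0.3, -0.2]
finger_gap: 0.039
gripper_force: 25.3
```

To row units: 0.0335 m is 0.67, 0.022 m is 0.44.

```bash
python3 drive.py '[[[0.03, 0.44, 0.67, 0, 0, 0, 0], [0.03, 0.44, 0.67, 0, 0, 0, 0], [0.03, 0.44, 0.67, 0, 0, 0, 0], [0.03, 0.44, 0.67, 0, 0, 0, 0]]]'
python3 drive.py '[[[0.03, 0.44, 0.67, 0, 0, 0, 0], [0.03, 0.44, 0.67, 0, 0, 0, 0], [0.03, 0.44, 0.67, 0, 0, 0, 0], [0.03, 0.44, 0.67, 0, 0, 0, 0]]]'
python3 drive.py '[[[0.03, 0, 0, 0, 0, 0, 0], [0.03, 0, 0, 0, 0, 0, 0], [0.03, 0, 0, 0, 0, 0, 0], [0.03, 0, 0, 0, 0, 0, 0], [0.03, 0, 0, 0, 0, 0, 0]]]'
python3 - <<'E'
from h import *
f,T,_=wristT(); np.savez("w2.npz",T=T,**f)
cv2.imwrite("pics/w2.png",cv2.resize(f["img"][:,:,::-1],(560,420)))
E
```

```text
time: 3.7
position: [0.5526, -0.1296, 0.1404]
tcp_rot: [-0.0, 1.0, 0.0, 0.001]
ft_force: [0.5, 0.6, -0.1]
finger_gap: 0.0389
gripper_force: 25.4
time: 4.1
position: [0.6405, -0.2637, 0.1401]
tcp_rot: [-0.0, 1.0, 0.0, 0.0]
ft_force: [1.6, 0.1, 0.0]
finger_gap: 0.0393
gripper_force: 25.4
time: 4.6
position: [0.6397, -0.2615, 0.1406]
tcp_rot: [0.0, 1.0, 0.001, 0.0]
ft_force: [0.3, -0.2, -0.9]
finger_gap: 0.0381
gripper_force: 25.4
t 4.6 pos [ 0.6397 -0.2615  0.1406] R [[1.0, 0.001, 0.001], [0.001, -1.0, -0.0], [0.001, 0.0, -1.0]]
```

View pics/w2.png

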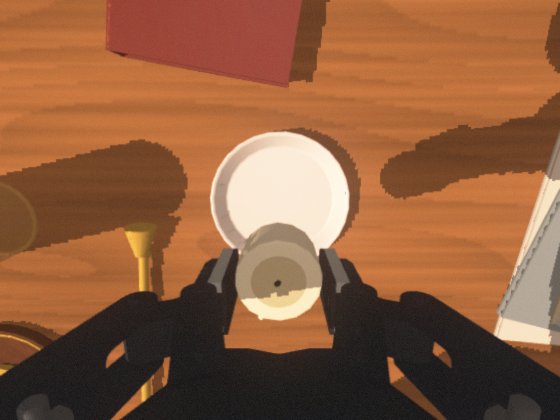

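```bash
python3 - <<'E'
from h import *
f=dict(np.load("w2.npz"));T=f["T"]
print(onplane(f,280.5,199,.014,T).round(4))
E
python3 drive.py '[[[0.03, 0.1, 0, 0.6, 0, 0, 0], [0.03, 0, 0, 0.7, 0, 0, 0], [0.03, 0, 0, 0.6, 0, 0, 0], [0.03, 0, 0, 0.16, 0, 0, 0], [0.03, 0, 0, 0, 0, 0, 0]]]'
python3 drive.py '[[[0.03, 0, 0, 0, 0, 0, 0], [0.03, 0, 0, 0, 0, 0, 0], [0.03, 0, 0, 0, 0, 0, 0]]]'
```

```text
[ 0.6483 -0.2632  0.014 ]
time: 5.15
position: [0.6444, -0.262, 0.0367]
tcp_rot: [0.0, 1.0, 0.0, -0.001]
ft_force: [0.9, -0.1, 0.7]
finger_gap: 0.039
gripper_force: 26.1
time: 5.45
position: [0.6454, -0.2625, 0.0379]
tcp_rot: [0.0, 1.0, 0.0, 0.001]
ft_force: [-0.9, 0.5, -0.1]
finger_gap: 0.0392
gripper_force: 26.1
```

To row units: 0.002 m is 0.04.

```bash
python3 drive.py '[[[0.03, 0, 0, 0.04, 0, 0, 0], [0.03, 0, 0, 0.04, 0, 0, 0], [0.03, 0, 0, 0, 0, 0, 0], [0.03, 0, 0, 0, 0, 0, 0]]]'
python3 drive.py '[[[0.055, 0, 0, 0, 0, 0, 0], [0.055, 0, 0, 0, 0, 0, 0], [0.06, 0, 0, 0, 0, 0, 0], [0.06, 0, 0, 0, 0, 0, 0]]]'
python3 drive.py '[[[0.07, 0, 0, -0.4, 0, 0, 0], [0.08, 0, 0, -0.9, 0, 0, 0], [0.085, 0, 0, -0.9, 0, 0, 0], [0.085, 0, 0, -0.9, 0, 0, 0], [0.085, 0, 0, -0.9, 0, 0, 0]]]'
```

```text
time: 5.85
position: [0.6451, -0.2624, 0.034]
tcp_rot: [0.0, 1.0, 0.0, 0.0]
ft_force: [-1.4, 2.1, 4.2]
finger_gap: 0.0391
gripper_force: 26.5
time: 6.25
position: [0.6447, -0.2624, 0.0325]
tcp_rot: [-0.0, 1.0, 0.0, -0.0]
ft_force: [-0.4, -0.3, 0.5]
finger_gap: 0.06
gripper_force: 0.0
time: 6.75
position: [0.6444, -0.2623, 0.2347]
tcp_rot: [0.0, 1.0, 0.0, 0.0]
ft_force: [1.5, -1.1, -0.4]
finger_gap: 0.085
gripper_force: 0.0
```

```bash
python3 drive.py '[[[0.085, -0.26, -0.82, -0.1, 0, 0, 0], [0.085, -0.26, -0.82, 0, 0, 0, 0], [0.085, -0.26, -0.82, 0, 0, 0, 0], [0.085, -0.26, -0.82, 0, 0, 0, 0], [0.085, -0.26, -0.82, 0, 0, 0, 0]]]'
python3 drive.py '[[[0.085, -0.26, -0.82, 0, 0, 0, 0], [0.085, -0.26, -0.82, 0, 0, 0, 0], [0.085, -0.26, -0.82, 0, 0, 0, 0], [0.085, -0.26, -0.82, 0, 0, 0, 0], [0.085, -0.26, -0.82, 0, 0, 0, 0]]]'
python3 drive.py '[[[0.085, -0.26, -0.82, 0, 0, 0, 0], [0.085, -0.26, -0.82, 0, 0, 0, 0], [0.085, -0.26, -0.76, 0, 0, 0, 0]]]'
python3 drive.py '[[[0.085, 0, 0, 0, 0, 0, 0], [0.085, 0, 0, 0, 0, 0, 0], [0.085, 0, 0, 0, 0, 0, 0], [0.085, 0, 0, 0, 0, 0, 0], [0.085, 0, 0, 0, 0, 0, 0]]]'
python3 - <<'E'
from h import *
f,T,_=wristT(); np.savez("w3.npz",T=T,**f)
cv2.imwrite("pics/w3.png",cv2.resize(f["img"][:,:,::-1],(784,588)))
E
```

```text
time: 7.25
position: [0.5789, -0.0559, 0.2378]
tcp_rot: [-0.0, 1.0, 0.0, 0.0]
ft_force: [0.4, 0.4, -0.6]
finger_gap: 0.0851
gripper_force: 0.0
time: 7.75
position: [0.5139, 0.1491, 0.238]
tcp_rot: [-0.0, 1.0, 0.0, 0.0]
ft_force: [1.1, 0.6, -0.2]
finger_gap: 0.085
gripper_force: 0.0
time: 8.05
position: [0.4748, 0.2694, 0.2379]
tcp_rot: [-0.0, 1.0, 0.0, 0.0]
ft_force: [0.7, 0.2, 0.5]
finger_gap: 0.0852
gripper_force: 0.0
time: 8.55
position: [0.476, 0.2667, 0.2379]
tcp_rot: [-0.0, 1.0, -0.001, 0.0]
ft_force: [0.4, 0.4, 0.6]
finger_gap: 0.085
gripper_force: 0.0
t 8.55 pos [0.476  0.2667 0.2379] R [[1.0, -0.001, 0.0], [-0.001, -1.0, 0.0], [0.0, -0.0, -1.0]]
```

View pics/w3.png

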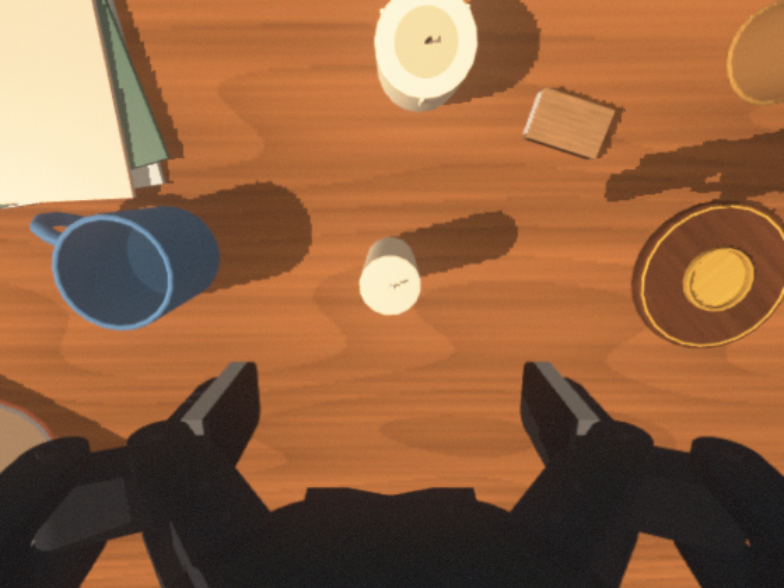

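Wrist view: candle top centre is at (390,284), with nothing close around it. The brass cup is empty.

```bash
python3 - <<'E'
from h import *
f=dict(np.load("w3.npz"));T=f["T"]
print(onplane(f,390/1.4,284/1.4,.09,T).round(4))
E
```

```text
[0.4761 0.2665 0.09  ]
```

```bash
python3 drive.py '[[[0.085, 0, 0, 0.9, 0, 0, 0], [0.085, 0, 0, 0.9, 0, 0, 0], [0.07, 0, 0, 0.9, 0, 0, 0], [0.06, 0, 0, 0.7, 0, 0, 0], [0.06, 0, 0, 0, 0, 0, 0]]]'
python3 drive.py '[[[0.06, 0, 0, 0, 0, 0, 0], [0.05, 0, 0, 0, 0, 0, 0], [0.03, 0, 0, 0, 0, 0, 0], [0.03, 0, 0, 0, 0, 0, 0], [0.03, 0, 0, 0, 0, 0, 0]]]' 35
python3 drive.py '[[[0.03, 0, 0, 0, 0, 0, 0], [0.03, 0, 0, -0.4, 0, 0, 0], [0.03, 0, 0, -0.6, 0, 0, 0], [0.03, 0, 0, -0.6, 0, 0, 0], [0.03, 0, 0, -0.4, 0, 0, 0]]]'
python3 drive.py '[[[0.03, 0, 0.6, 0, 0, 0, 0], [0.03, -0.06, 0.8, 0, 0, 0, 0], [0.03, -0.06, 0.8, 0, 0, 0, 0], [0.03, -0.06, 0.8, 0, 0, 0, 0], [0.03, -0.06, 0.8, 0, 0, 0, 0]]]'
python3 drive.py '[[[0.03, 0, 0.8, 0, 0, 0, 0], [0.03, 0, 0.7, 0, 0, 0, 0], [0.03, 0, 0, 0, 0, 0, 0], [0.03, 0, 0, 0, 0, 0, 0], [0.03, 0, 0, 0, 0, 0, 0]]]'
python3 drive.py '[[[0.03, 0, 0, 0, 0, 0, 0], [0.03, 0, 0, 0, 0, 0, 0], [0.03, 0, 0, 0, 0, 0, 0], [0.03, 0, 0, 0, 0, 0, 0]]]'
```

```text
time: 9.1
position: [0.4729, 0.2648, 0.0631]
tcp_rot: [0.003, 1.0, -0.001, -0.004]
ft_force: [-0.3, -0.3, -0.5]
finger_gap: 0.0602
gripper_force: 0.0
time: 9.6
position: [0.4771, 0.2685, 0.0703]
tcp_rot: [-0.001, 1.0, 0.0, 0.002]
ft_force: [-0.6, -0.8, 7.3]
finger_gap: 0.0393
gripper_force: 34.7
time: 10.1
position: [0.4763, 0.2681, 0.1708]
tcp_rot: [-0.001, 1.0, 0.0, 0.001]
ft_force: [0.3, 0.9, -0.7]
finger_gap: 0.0391
gripper_force: 35.4
time: 10.6
position: [0.4633, 0.0763, 0.1685]
tcp_rot: [-0.0, 1.0, 0.0, 0.001]
ft_force: [0.7, 0.8, -0.8]
finger_gap: 0.0397
gripper_force: 35.5
time: 11.1
position: [0.4639, 0.0032, 0.1681]
tcp_rot: [-0.0, 1.0, 0.0, 0.0]
ft_force: [-0.6, 1.0, -1.1]
finger_gap: 0.0395
gripper_force: 35.6
time: 11.5
position: [0.4638, 0.003, 0.1678]
tcp_rot: [0.0, 1.0, 0.0, -0.0]
ft_force: [0.4, -0.2, -1.4]
finger_gap: 0.0389
gripper_force: 35.6
```

To row units: 0.03 m is 0.6, 0.001 m is 0.02.

```bash
python3 drive.py '[[[0.03, 0, 0.02, 0.4, 0, 0, 0], [0.03, 0, 0, 0.6, 0, 0, 0], [0.03, 0, 0, 0.4, 0, 0, 0], [0.03, 0, 0, 0, 0, 0, 0], [0.03, 0, 0, 0, 0, 0, 0]]]'
python3 drive.py '[[[0.03, 0, 0, 0, 0, 0, 0], [0.03, 0, 0, 0, 0, 0, 0], [0.03, 0, 0, 0, 0, 0, 0]]]'
python3 - <<'E'
from h import *
f,T,_=wristT()
from bench import arm, order, grab_frame
g=grab_frame("side")
a=cv2.resize(f["img"][150:360,140:420,::-1],(400,300)); b=cv2.resize(g["img"][180:285,190:330,::-1],(400,300),interpolation=cv2.INTER_CUBIC)
cv2.imwrite("pics/w4.png",np.hstack([a,b]))
E
```

```text
time: 12.0
position: [0.4641, 0.0016, 0.0983]
tcp_rot: [0.0, 1.0, 0.0, 0.0]
ft_force: [-0.0, -0.2, -0.2]
finger_gap: 0.0392
gripper_force: 35.7
time: 12.3
position: [0.4643, 0.0018, 0.0986]
tcp_rot: [-0.0, 1.0, 0.0, 0.001]
ft_force: [0.1, 0.2, -1.6]
finger_gap: 0.0392
gripper_force: 35.7
t 12.3 pos [0.4643 0.0018 0.0986] R [[1.0, 0.0, 0.002], [0.0, -1.0, 0.0], [0.002, -0.0, -1.0]]
```

View pics/w4.png

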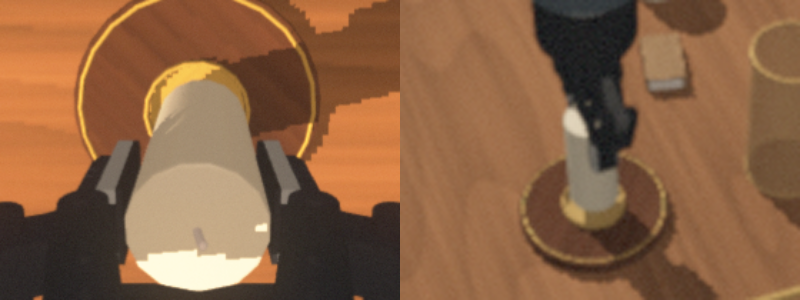

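The candle hangs centred over the cup in both crops. I'll lower it in small steps.

To row units: 0.006 m is 0.12, 0.005 m is 0.1.

```bash
python3 drive.py '[[[0.03, 0, 0, 0.12, 0, 0, 0], [0.03, 0, 0, 0.1, 0, 0, 0], [0.03, 0, 0, 0.06, 0, 0, 0], [0.03, 0, 0, 0, 0, 0, 0], [0.03, 0, 0, 0, 0, 0, 0]]]'
python3 drive.py '[[[0.03, 0, 0, 0.04, 0, 0, 0], [0.03, 0, 0, 0, 0, 0, 0], [0.03, 0, 0, 0, 0, 0, 0], [0.03, 0, 0, 0, 0, 0, 0]]]'
```

```text
time: 12.9
position: [0.4637, 0.0016, 0.0836]
tcp_rot: [0.0, 1.0, 0.0, -0.0]
ft_force: [-0.4, 0.1, -2.0]
finger_gap: 0.0391
gripper_force: 35.7
time: 13.3
position: [0.4642, 0.0016, 0.0823]
tcp_rot: [-0.0, 1.0, 0.0, 0.001]
ft_force: [-0.6, -1.7, 4.4]
finger_gap: 0.0391
gripper_force: 35.8
```

Contact (4.4 N up). I'll release and lift.

To row units: -0.045 m is -0.9, 0.04 m is 0.8.

```bash
python3 drive.py '[[[0.045, 0, 0, 0, 0, 0, 0], [0.055, 0, 0, 0, 0, 0, 0], [0.06, 0, 0, 0, 0, 0, 0], [0.07, 0, 0, 0, 0, 0, 0], [0.085, 0, 0, 0, 0, 0, 0]]]'
python3 drive.py '[[[0.085, 0, 0, -0.4, 0, 0, 0], [0.085, 0, 0, -0.9, 0, 0, 0], [0.085, 0, 0, -0.9, 0, 0, 0], [0.085, 0, 0, -0.9, 0, 0, 0], [0.085, 0, 0, -0.9, 0, 0, 0]]]'
python3 drive.py '[[[0.085, 0.3, 0, -0.4, 0, 0, 0], [0.085, 0.7, 0.1, -0.4, 0, 0, 0], [0.085, 0.8, 0.1, 0, 0, 0, 0], [0.085, 0.8, 0.1, 0, 0, 0, 0], [0.085, 0.6, 0, 0, 0, 0, 0]]]'
python3 drive.py '[[[0.085, 0, 0, 0, 0, 0, 0], [0.085, 0, 0, 0, 0, 0, 0], [0.085, 0, 0, 0, 0, 0, 0], [0.085, 0, 0, 0, 0, 0, 0], [0.085, 0, 0, 0, 0, 0, 0]]]'
python3 - <<'E'
from h import *
f,T,_=wristT(); np.savez("w5.npz",T=T,**f)
cv2.imwrite("pics/w5.png",cv2.resize(f["img"][:,:,::-1],(784,588)))
E
```

```text
time: 13.8
position: [0.4637, 0.0016, 0.0817]
tcp_rot: [0.0, 1.0, 0.0, -0.0]
ft_force: [0.8, -0.3, 0.2]
finger_gap: 0.0821
gripper_force: 0.0
time: 14.3
position: [0.4633, 0.0015, 0.2837]
tcp_rot: [-0.0, 1.0, 0.0, 0.0]
ft_force: [0.9, 0.1, -0.1]
finger_gap: 0.0849
gripper_force: 0.0
time: 14.8
position: [0.6255, -0.0139, 0.3208]
tcp_rot: [0.0, 1.0, -0.0, -0.001]
ft_force: [0.3, -0.0, 0.2]
finger_gap: 0.0852
gripper_force: 0.0
time: 15.3
position: [0.6232, -0.0133, 0.3228]
tcp_rot: [-0.0, 1.0, 0.0, 0.001]
ft_force: [-0.3, 0.7, -0.8]
finger_gap: 0.0846
gripper_force: 0.0
t 15.3 pos [ 0.6232 -0.0133  0.3228] R [[1.0, 0.001, 0.002], [0.001, -1.0, 0.0], [0.002, -0.0, -1.0]]
```

View pics/w5.png

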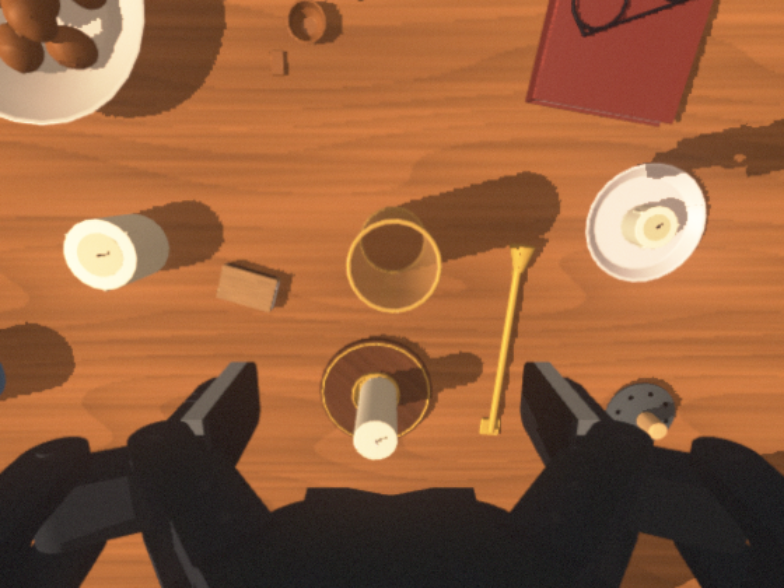

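Chimney top rim centre is at (394,265.5) and the candle top, standing in the cup, at (375.5,440). The stub stands in the dish.

```bash
python3 - <<'E'
from h import *
f=dict(np.load("w5.npz"));T=f["T"]
print(onplane(f,394/1.4,265.5/1.4,.14,T).round(4),onplane(f,375.5/1.4,440/1.4,.102,T).round(4))
E
```

```text
[ 0.6286 -0.0163  0.14  ] [ 0.4624 -0.0007  0.102 ]
```

To row units: 0.0054 m is 0.108, 0.003 m is 0.06.

```bash
python3 drive.py '[[[0.085, 0.108, 0.06, 0, 0, 0, 0], [0.085, 0, 0, 0.8, 0, 0, 0], [0.085, 0, 0, 0.9, 0, 0, 0], [0.085, 0, 0, 0.8, 0, 0, 0], [0.085, 0, 0, 0, 0, 0, 0]]]'
python3 drive.py '[[[0.085, 0, 0, 0, 0, 0, 0], [0.085, 0, 0, 0, 0, 0, 0], [0.085, 0, 0, 0, 0, 0, 0]]]'
```

```text
time: 15.85
position: [0.6255, -0.0165, 0.1902]
tcp_rot: [0.0, 1.0, -0.0, -0.007]
ft_force: [-0.9, 0.3, -0.4]
finger_gap: 0.0848
gripper_force: 0.0
time: 16.15
position: [0.6306, -0.0163, 0.1998]
tcp_rot: [-0.0, 1.0, 0.0, 0.003]
ft_force: [-0.1, -0.4, -0.5]
finger_gap: 0.0851
gripper_force: 0.0
```

To row units: -0.001 m is -0.02, 0.025 m is 0.5.

```bash
python3 drive.py '[[[0.085, -0.02, 0, 0.4, 0, 0, 0], [0.085, 0, 0, 0.5, 0, 0, 0], [0.085, 0, 0, 0.5, 0, 0, 0], [0.085, 0, 0, 0.24, 0, 0, 0], [0.085, 0, 0, 0, 0, 0, 0]]]'
python3 drive.py '[[[0.085, 0, 0, 0, 0, 0, 0], [0.085, 0, 0, 0, 0, 0, 0], [0.085, 0, 0, 0, 0, 0, 0], [0.085, 0, 0, 0, 0, 0, 0]]]'
python3 drive.py '[[[0.075, 0, 0, 0, 0, 0, 0], [0.07, 0, 0, 0, 0, 0, 0], [0.06, 0, 0, 0, 0, 0, 0], [0.06, 0, 0, 0, 0, 0, 0], [0.06, 0, 0, 0, 0, 0, 0]]]' 40
python3 drive.py '[[[0.06, 0, 0, 0, 0, 0, 0], [0.06, 0, 0, 0, 0, 0, 0]]]'
```

```text
time: 16.65
position: [0.6278, -0.0164, 0.1141]
tcp_rot: [0.0, 1.0, 0.0, -0.001]
ft_force: [-0.4, -0.3, 0.2]
finger_gap: 0.0848
gripper_force: 0.0
time: 17.05
position: [0.6286, -0.0163, 0.1157]
tcp_rot: [-0.0, 1.0, 0.0, 0.001]
ft_force: [-0.3, 0.0, 0.4]
finger_gap: 0.0851
gripper_force: 0.0
time: 17.55
position: [0.6285, -0.0163, 0.1153]
tcp_rot: [0.0, 1.0, 0.0, 0.001]
ft_force: [0.7, 1.7, 3.8]
finger_gap: 0.0678
gripper_force: 45.8
time: 17.75
position: [0.6285, -0.0163, 0.1153]
tcp_rot: [-0.0, 1.0, 0.0, 0.001]
ft_force: [0.9, 0.4, 4.2]
finger_gap: 0.0678
gripper_force: 45.9
```

To row units: -0.04 m is -0.8, -0.03 m is -0.6.

```bash
python3 drive.py '[[[0.06, 0, 0, -0.3, 0, 0, 0], [0.06, 0, 0, -0.6, 0, 0, 0], [0.06, 0, 0, -0.8, 0, 0, 0], [0.06, 0, 0, -0.8, 0, 0, 0], [0.06, 0, 0, -0.6, 0, 0, 0]]]'
python3 drive.py '[[[0.06, -0.4, 0, 0, 0, 0, 0], [0.06, -0.7, -0.12, 0, 0, 0, 0], [0.06, -0.8, -0.12, 0, 0, 0, 0], [0.06, -0.8, -0.12, 0, 0, 0, 0], [0.06, -0.4, 0, 0, 0, 0, 0]]]'
python3 drive.py '[[[0.06, -0.2, 0, 0, 0, 0, 0], [0.06, 0, 0, 0, 0, 0, 0], [0.06, 0, 0, 0, 0, 0, 0], [0.06, 0, 0, 0, 0, 0, 0], [0.06, 0, 0, 0, 0, 0, 0]]]'
python3 drive.py '[[[0.06, 0, 0, 0, 0, 0, 0], [0.06, 0, 0, 0, 0, 0, 0], [0.06, 0, 0, 0, 0, 0, 0]]]'
python3 - <<'E'
from h import *
f,T,_=wristT()
from bench import arm, order, grab_frame
g=grab_frame("side");s=grab_frame("scene")
np.savez("w6.npz",T=T,**f)
R=lambda i:cv2.resize(i[:,:,::-1],(400,300),interpolation=cv2.INTER_CUBIC)
cv2.imwrite("pics/w6.png",np.vstack([np.hstack([R(f["img"]),R(g["img"][150:300,160:360])]),np.hstack([R(s["img"][75:225,184:384]),R(f["img"][120:330,140:420])])]))
E
```

```text
time: 18.25
position: [0.6278, -0.0165, 0.2711]
tcp_rot: [-0.0, 1.0, 0.0, -0.0]
ft_force: [0.8, -1.1, -3.0]
finger_gap: 0.068
gripper_force: 46.1
time: 18.75
position: [0.4696, 0.0018, 0.2687]
tcp_rot: [-0.0, 1.0, 0.0, -0.002]
ft_force: [0.4, 0.5, -1.8]
finger_gap: 0.0676
gripper_force: 46.2
time: 19.25
position: [0.4637, 0.0016, 0.2692]
tcp_rot: [0.0, 1.0, -0.0, -0.001]
ft_force: [-0.1, -0.7, -2.5]
finger_gap: 0.068
gripper_force: 46.2
time: 19.55
position: [0.4633, 0.0016, 0.2697]
tcp_rot: [0.0, 1.0, 0.0, -0.0]
ft_force: [-0.1, 0.3, -2.0]
finger_gap: 0.0679
gripper_force: 46.2
t 19.55 pos [0.4633 0.0016 0.2697] R [[1.0, 0.0, -0.0], [0.0, -1.0, -0.0], [-0.0, 0.0, -1.0]]
```

View pics/w6.png

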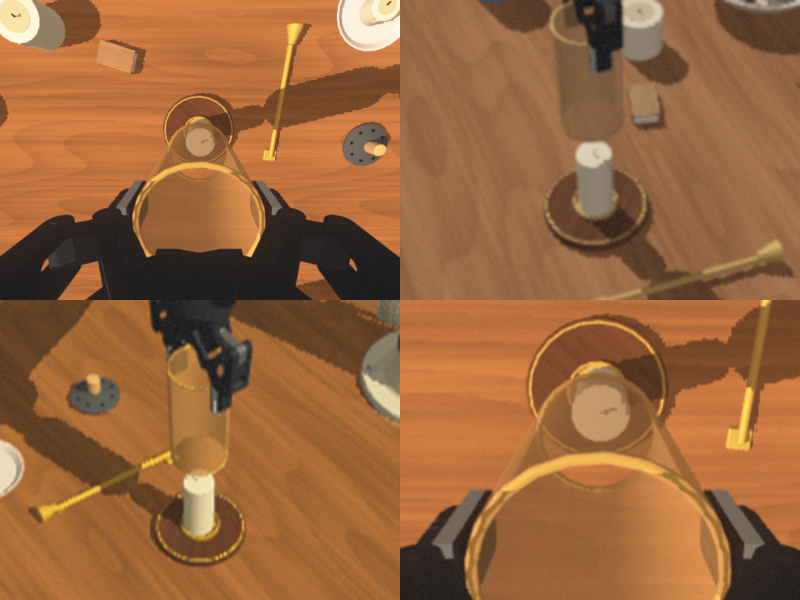

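The chimney hangs upright and centred above the candle, about 4 cm above its top in the side crop. I'll lower it.

```bash
python3 drive.py '[[[0.06, 0, 0, 0.3, 0, 0, 0], [0.06, 0, 0, 0.6, 0, 0, 0], [0.06, 0, 0, 0.6, 0, 0, 0], [0.06, 0, 0, 0.4, 0, 0, 0], [0.06, 0, 0, 0.2, 0, 0, 0]]]'
python3 drive.py '[[[0.06, 0, 0, 0.16, 0, 0, 0], [0.06, 0, 0, 0.14, 0, 0, 0], [0.06, 0, 0, 0.1, 0, 0, 0], [0.06, 0, 0, 0, 0, 0, 0], [0.06, 0, 0, 0, 0, 0, 0]]]'
python3 drive.py '[[[0.06, 0, 0, 0.06, 0, 0, 0], [0.06, 0, 0, 0.06, 0, 0, 0], [0.06, 0, 0, 0.04, 0, 0, 0], [0.06, 0, 0, 0, 0, 0, 0], [0.06, 0, 0, 0, 0, 0, 0]]]'
```

```text
time: 20.2
position: [0.4621, 0.0014, 0.163]
tcp_rot: [0.0, 1.0, 0.0, -0.002]
ft_force: [0.2, 0.2, -2.2]
finger_gap: 0.068
gripper_force: 46.1
time: 20.7
position: [0.4635, 0.0017, 0.1452]
tcp_rot: [-0.0, 1.0, 0.0, 0.0]
ft_force: [-0.3, -0.7, -2.1]
finger_gap: 0.0679
gripper_force: 46.1
time: 21.2
position: [0.4632, 0.0016, 0.1368]
tcp_rot: [0.0, 1.0, 0.0, -0.0]
ft_force: [0.8, 0.8, -2.4]
finger_gap: 0.0677
gripper_force: 46.2
```

```bash
python3 drive.py '[[[0.06, 0, 0, 0.06, 0, 0, 0], [0.06, 0, 0, 0.04, 0, 0, 0], [0.06, 0, 0, 0.02, 0, 0, 0], [0.06, 0, 0, 0.02, 0, 0, 0], [0.06, 0, 0, 0, 0, 0, 0]]]'
python3 drive.py '[[[0.06, 0, 0, 0.02, 0, 0, 0], [0.06, 0, 0, 0, 0, 0, 0], [0.06, 0, 0, 0, 0, 0, 0]]]'
```

```text
time: 21.7
position: [0.4631, 0.0016, 0.1296]
tcp_rot: [0.0, 1.0, 0.0, -0.0]
ft_force: [0.4, 0.4, -1.5]
finger_gap: 0.0681
gripper_force: 46.2
time: 22.0
position: [0.4631, 0.0016, 0.1288]
tcp_rot: [-0.0, 1.0, 0.0, 0.0]
ft_force: [-0.0, 0.5, -1.9]
finger_gap: 0.0679
gripper_force: 46.2
```

To row units: 0.001 m is 0.02.

```bash
python3 drive.py '[[[0.06, 0, 0, 0.02, 0, 0, 0], [0.06, 0, 0, 0, 0, 0, 0], [0.06, 0, 0, 0, 0, 0, 0]]]'
python3 drive.py '[[[0.06, 0, 0, 0.02, 0, 0, 0], [0.06, 0, 0, 0, 0, 0, 0], [0.06, 0, 0, 0, 0, 0, 0]]]'
```

```text
time: 22.3
position: [0.4631, 0.0016, 0.1277]
tcp_rot: [0.0, 1.0, 0.0, -0.0]
ft_force: [-1.2, 0.8, -2.3]
finger_gap: 0.068
gripper_force: 46.2
time: 22.6
position: [0.4634, 0.0017, 0.1273]
tcp_rot: [-0.0, 1.0, 0.0, 0.0]
ft_force: [-0.8, -0.4, 2.3]
finger_gap: 0.0677
gripper_force: 46.6
```

Contact came exactly at the expected height. I'll release, rise, and go to the cap.

To row units: 0.0005 m is 0.01.

```bash
python3 drive.py '[[[0.07, 0, 0, 0.01, 0, 0, 0], [0.075, 0, 0, 0, 0, 0, 0], [0.085, 0, 0, 0, 0, 0, 0], [0.085, 0, 0, 0, 0, 0, 0], [0.085, 0, 0, 0, 0, 0, 0]]]'
python3 drive.py '[[[0.085, 0, 0, -0.4, 0, 0, 0], [0.085, 0, 0, -0.8, 0, 0, 0], [0.085, 0, 0, -0.8, 0, 0, 0], [0.085, 0, 0, -0.8, 0, 0, 0], [0.085, 0, 0, 0, 0, 0, 0]]]'
python3 drive.py '[[[0.085, -0.08, 0.7, 0, 0, 0, 0], [0.085, -0.08, 0.84, 0, 0, 0, 0], [0.085, -0.08, 0.84, 0, 0, 0, 0], [0.085, -0.08, 0.84, 0, 0, 0, 0], [0.085, -0.08, 0.84, 0, 0, 0, 0]]]'
python3 drive.py '[[[0.085, -0.08, 0.84, 0.4, 0, 0, 0], [0.085, -0.04, 0.7, 0.4, 0, 0, 0], [0.085, 0, 0.22, 0.4, 0, 0, 0], [0.085, 0, 0, 0, 0, 0, 0], [0.085, 0, 0, 0, 0, 0, 0]]]'
python3 drive.py '[[[0.085, 0, 0, 0, 0, 0, 0], [0.085, 0, 0, 0, 0, 0, 0], [0.085, 0, 0, 0, 0, 0, 0]]]'
python3 - <<'E'
from h import *
f,T,_=wristT(); np.savez("w7.npz",T=T,**f)
cv2.imwrite("pics/w7.png",cv2.resize(f["img"][:,:,::-1],(784,588)))
E
```

```text
time: 23.1
position: [0.4632, 0.0016, 0.1263]
tcp_rot: [0.0, 1.0, 0.0, 0.0]
ft_force: [0.1, 0.5, 0.1]
finger_gap: 0.0852
gripper_force: 0.0
time: 23.6
position: [0.4658, 0.0016, 0.2722]
tcp_rot: [-0.001, 1.0, 0.0, 0.006]
ft_force: [0.4, 0.0, 0.0]
finger_gap: 0.0852
gripper_force: 0.0
time: 24.1
position: [0.4427, -0.2029, 0.266]
tcp_rot: [-0.0, 1.0, 0.0, -0.0]
ft_force: [0.8, 0.1, 1.6]
finger_gap: 0.0847
gripper_force: 0.0
time: 24.6
position: [0.437, -0.2894, 0.2061]
tcp_rot: [-0.0, 1.0, -0.0, -0.001]
ft_force: [0.1, 0.1, 0.3]
finger_gap: 0.0851
gripper_force: 0.0
time: 24.9
position: [0.4377, -0.2889, 0.2072]
tcp_rot: [0.0, 1.0, 0.001, 0.001]
ft_force: [1.0, -0.0, -0.3]
finger_gap: 0.0851
gripper_force: 0.0
t 24.9 pos [ 0.4377 -0.2889  0.2072] R [[1.0, 0.001, 0.002], [0.001, -1.0, -0.001], [0.002, 0.001, -1.0]]
```

View pics/w7.png

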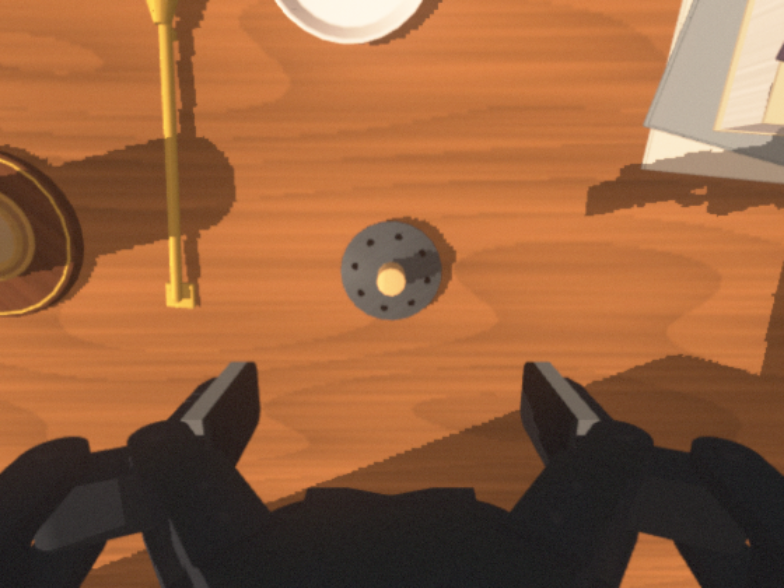

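Knob top is at (391,281), disc centre at (391,270), with free space around it.

Careful with the scale: shifts go in shares of 50 mm and turns go in units of 0.2 rad. That gives: 0.04 m is 0.8, 0.045 m is 0.9.

```bash
python3 - <<'E'
from h import *
f=dict(np.load("w7.npz"));T=f["T"]
print(onplane(f,391/1.4,281/1.4,.044,T).round(4),onplane(f,391/1.4,270/1.4,.011,T).round(4))
E
python3 drive.py '[[[0.07, 0, 0, 0.8, 0, 0, 0], [0.05, 0, 0, 0.9, 0, 0, 0], [0.05, 0, 0, 0.8, 0, 0, 0], [0.05, 0, 0, 0.3, 0, 0, 0], [0.05, 0, 0, 0, 0, 0, 0]]]'
python3 drive.py '[[[0.05, 0, 0, 0, 0, 0, 0], [0.05, 0, 0, 0, 0, 0, 0], [0.05, 0, 0, 0, 0, 0, 0], [0.05, 0, 0, 0, 0, 0, 0]]]'
```

```text
[ 0.4364 -0.2899  0.044 ] [ 0.4372 -0.29    0.011 ]
time: 25.45
position: [0.4356, -0.2885, 0.064]
tcp_rot: [-0.001, 1.0, 0.0, -0.002]
ft_force: [-0.3, -0.4, 0.7]
finger_gap: 0.0499
gripper_force: 0.0
time: 25.85
position: [0.4378, -0.2896, 0.0673]
tcp_rot: [0.0, 1.0, 0.0, 0.001]
ft_force: [-0.3, 0.5, -0.2]
finger_gap: 0.0498
gripper_force: 0.0
```

To row units: 0.01 m is 0.2, 0.007 m is 0.14.

```bash
python3 drive.py '[[[0.05, -0.02, 0, 0.2, 0, 0, 0], [0.05, 0, 0, 0.2, 0, 0, 0], [0.05, 0, 0, 0.14, 0, 0, 0], [0.05, 0, 0, 0, 0, 0, 0], [0.05, 0, 0, 0, 0, 0, 0]]]'
python3 drive.py '[[[0.035, 0, 0, 0, 0, 0, 0], [0.025, 0, 0, 0, 0, 0, 0], [0.01, 0, 0, 0, 0, 0, 0], [0.01, 0, 0, 0, 0, 0, 0], [0.01, 0, 0, 0, 0, 0, 0]]]' 40
python3 drive.py '[[[0.01, 0, 0, 0, 0, 0, 0], [0.01, 0, 0, 0, 0, 0, 0]]]'
```

```text
time: 26.35
position: [0.436, -0.2894, 0.0389]
tcp_rot: [-0.0, 1.0, 0.0, -0.0]
ft_force: [0.2, 0.4, -0.2]
finger_gap: 0.0498
gripper_force: 0.0
time: 26.85
position: [0.4366, -0.2896, 0.0398]
tcp_rot: [0.0, 1.0, 0.0, 0.0]
ft_force: [-0.8, -0.5, 3.3]
finger_gap: 0.0181
gripper_force: 39.2
time: 27.05
position: [0.4365, -0.2896, 0.0398]
tcp_rot: [0.0, 1.0, 0.0, 0.0]
ft_force: [-0.1, 1.0, 5.0]
finger_gap: 0.0184
gripper_force: 39.4
```

To row units: -0.045 m is -0.9, -0.04 m is -0.8.

```bash
python3 drive.py '[[[0.01, 0, 0, -0.4, 0, 0, 0], [0.01, 0, 0, -0.8, 0, 0, 0], [0.01, 0, 0, -0.9, 0, 0, 0], [0.01, 0, 0, -0.9, 0, 0, 0], [0.01, 0, 0, -0.7, 0, 0, 0]]]'
python3 drive.py '[[[0.01, 0.02, -0.4, -0.1, 0, 0, 0], [0.01, 0.06, -0.7, 0, 0, 0, 0], [0.01, 0.08, -0.8, 0, 0, 0, 0], [0.01, 0.08, -0.8, 0, 0, 0, 0], [0.01, 0.08, -0.8, 0, 0, 0, 0]]]'
python3 drive.py '[[[0.01, 0.08, -0.8, 0, 0, 0, 0], [0.01, 0.06, -0.7, 0, 0, 0, 0], [0.01, 0.04, -0.5, 0, 0, 0, 0], [0.01, 0.03, -0.32, 0, 0, 0, 0], [0.01, 0, 0, 0, 0, 0, 0]]]'
python3 drive.py '[[[0.01, 0, 0, 0, 0, 0, 0], [0.01, 0, 0, 0, 0, 0, 0], [0.01, 0, 0, 0, 0, 0, 0], [0.01, 0, 0, 0, 0, 0, 0]]]'
python3 - <<'E'
from h import *
f,T,_=wristT()
from bench import arm, order, grab_frame
g=grab_frame("side");s=grab_frame("scene")
R=lambda i:cv2.resize(i[:,:,::-1],(400,300),interpolation=cv2.INTER_CUBIC)
cv2.imwrite("pics/w8.png",np.vstack([np.hstack([R(f["img"]),R(g["img"][150:300,160:360])]),np.hstack([R(s["img"][75:225,184:384]),R(f["img"][120:330,140:420])])]))
E
```

```text
time: 27.55
position: [0.436, -0.2892, 0.2263]
tcp_rot: [-0.0, 1.0, 0.0, 0.0]
ft_force: [0.4, 0.3, -2.1]
finger_gap: 0.0183
gripper_force: 39.2
time: 28.05
position: [0.4514, -0.1127, 0.2282]
tcp_rot: [-0.0, 1.0, -0.0, -0.001]
ft_force: [0.9, -0.2, -1.8]
finger_gap: 0.0185
gripper_force: 39.4
time: 28.55
position: [0.4621, 0.0034, 0.2282]
tcp_rot: [-0.0, 1.0, 0.001, -0.001]
ft_force: [0.0, -0.3, -1.0]
finger_gap: 0.0184
gripper_force: 39.4
time: 28.95
position: [0.4625, 0.001, 0.2292]
tcp_rot: [-0.0, 1.0, -0.0, -0.0]
ft_force: [-0.3, 0.5, -1.9]
finger_gap: 0.0183
gripper_force: 39.4
t 28.95 pos [0.4625 0.001  0.2292] R [[1.0, -0.001, -0.0], [-0.001, -1.0, 0.0], [-0.0, -0.0, -1.0]]
```

View pics/w8.png

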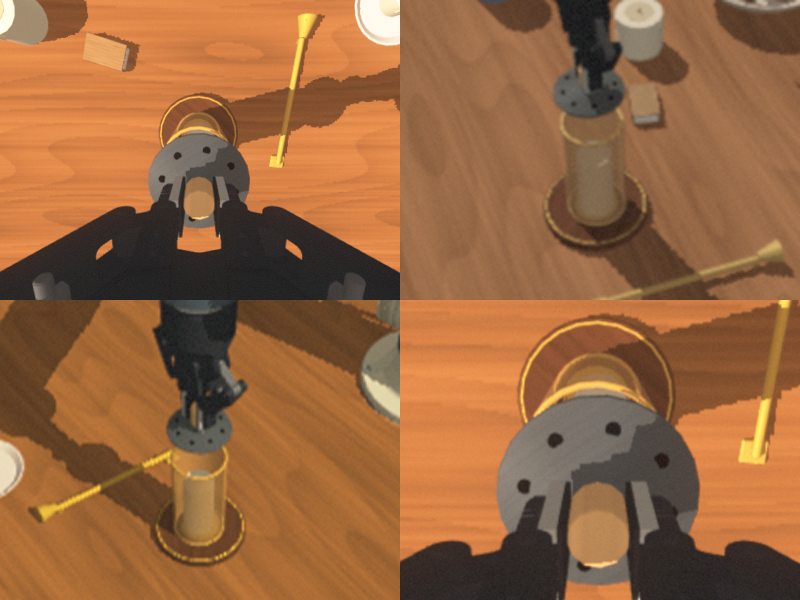

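The chimney stands on the base around the candle, and the cap hangs level and centred above it. Lowering gently.

To row units: 0.008 m is 0.16, -0.0006 m is -0.012.

```bash
python3 drive.py '[[[0.01, 0.01, -0.012, 0.2, 0, 0, 0], [0.01, 0, 0, 0.24, 0, 0, 0], [0.01, 0, 0, 0.16, 0, 0, 0], [0.01, 0, 0, 0.1, 0, 0, 0], [0.01, 0, 0, 0, 0, 0, 0]]]'
python3 drive.py '[[[0.01, 0, 0, 0.06, 0, 0, 0], [0.01, 0, 0, 0, 0, 0, 0], [0.01, 0, 0, 0, 0, 0, 0], [0.01, 0, 0, 0, 0, 0, 0]]]'
python3 drive.py '[[[0.01, 0, 0, 0.04, 0, 0, 0], [0.01, 0, 0, 0.04, 0, 0, 0], [0.01, 0, 0, 0.02, 0, 0, 0], [0.01, 0, 0, 0, 0, 0, 0], [0.01, 0, 0, 0, 0, 0, 0]]]'
```

```text
time: 29.6
position: [0.4627, 0.0021, 0.1934]
tcp_rot: [0.0, 1.0, 0.0, -0.001]
ft_force: [-0.4, -0.4, -2.0]
finger_gap: 0.0182
gripper_force: 39.4
time: 30.0
position: [0.4633, 0.0023, 0.1916]
tcp_rot: [-0.0, 1.0, 0.0, 0.0]
ft_force: [-0.3, -0.0, -2.3]
finger_gap: 0.0183
gripper_force: 39.4
time: 30.5
position: [0.4632, 0.0022, 0.1863]
tcp_rot: [0.0, 1.0, 0.0, -0.0]
ft_force: [0.1, -0.3, -2.5]
finger_gap: 0.0179
gripper_force: 39.4
```

```bash
python3 drive.py '[[[0.01, 0, 0, 0.02, 0, 0, 0], [0.01, 0, 0, 0.02, 0, 0, 0], [0.01, 0, 0, 0, 0, 0, 0], [0.01, 0, 0, 0, 0, 0, 0]]]'
python3 drive.py '[[[0.01, 0, 0, 0.02, 0, 0, 0], [0.01, 0, 0, 0, 0, 0, 0], [0.01, 0, 0, 0, 0, 0, 0]]]'
```

```text
time: 30.9
position: [0.4631, 0.0022, 0.1843]
tcp_rot: [0.0, 1.0, 0.0, -0.0]
ft_force: [-0.3, -0.2, -1.7]
finger_gap: 0.0183
gripper_force: 39.4
time: 31.2
position: [0.4634, 0.0022, 0.1838]
tcp_rot: [0.0, 1.0, 0.0, 0.0]
ft_force: [-1.3, -0.2, 2.1]
finger_gap: 0.0186
gripper_force: 39.8
```

The cap is seated at the expected height. I'll release and lift straight up.

To row units: -0.04 m is -0.8, -0.02 m is -0.4.

```bash
python3 drive.py '[[[0.025, 0, 0, 0, 0, 0, 0], [0.035, 0, 0, 0, 0, 0, 0], [0.045, 0, 0, 0, 0, 0, 0], [0.05, 0, 0, 0, 0, 0, 0], [0.05, 0, 0, 0, 0, 0, 0]]]'
python3 drive.py '[[[0.05, 0, 0, -0.4, 0, 0, 0], [0.05, 0, 0, -0.8, 0, 0, 0], [0.05, 0, 0, -0.8, 0, 0, 0], [0.05, 0, 0, -0.4, 0, 0, 0], [0.05, 0, 0, 0, 0, 0, 0]]]'
python3 drive.py '[[[0.05, 0, 0, 0, 0, 0, 0], [0.05, 0, 0, 0, 0, 0, 0], [0.05, 0, 0, 0, 0, 0, 0]]]'
python3 - <<'E'
from h import *
f,T,_=wristT()
from bench import arm, order, grab_frame
g=grab_frame("side");s=grab_frame("scene")
R=lambda i:cv2.resize(i[:,:,::-1],(400,300),interpolation=cv2.INTER_CUBIC)
cv2.imwrite("pics/w9.png",np.vstack([np.hstack([R(f["img"]),R(g["img"][150:300,160:360])]),np.hstack([R(s["img"][75:225,184:384]),R(g["img"])])]))
E
```

```text
time: 31.7
position: [0.4631, 0.0022, 0.1832]
tcp_rot: [0.0, 1.0, 0.0, -0.0]
ft_force: [0.1, -0.6, -0.5]
finger_gap: 0.05
gripper_force: 0.0
time: 32.2
position: [0.4646, 0.0023, 0.3067]
tcp_rot: [-0.001, 1.0, 0.0, 0.003]
ft_force: [-0.3, -0.8, -0.1]
finger_gap: 0.05
gripper_force: 0.0
time: 32.5
position: [0.4627, 0.0021, 0.3022]
tcp_rot: [0.0, 1.0, 0.0, -0.001]
ft_force: [0.2, -0.5, 0.1]
finger_gap: 0.0498
gripper_force: 0.0
t 32.5 pos [0.4627 0.0021 0.3022] R [[1.0, 0.0, -0.002], [0.0, -1.0, -0.001], [-0.002, 0.001, -1.0]]
```

View pics/w9.png

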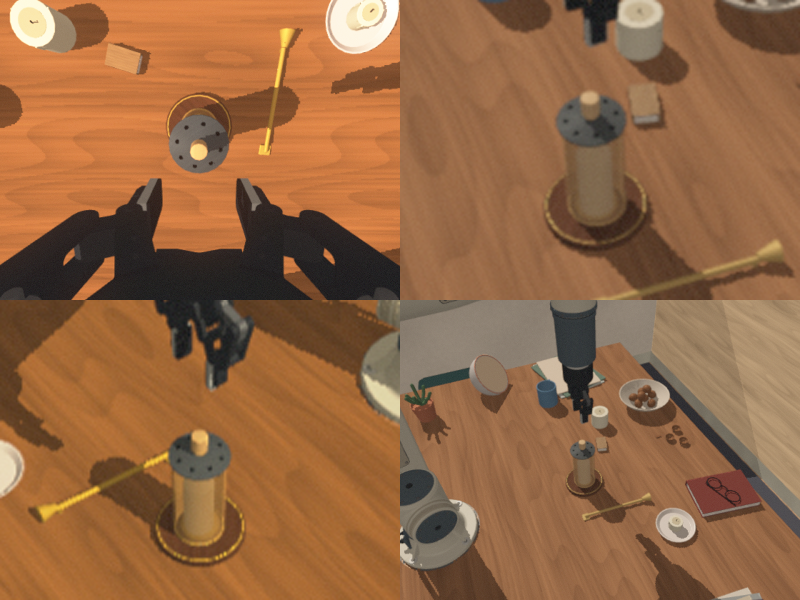

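The cap sits level on the chimney, the stub stands in the dish, and the arm is clear. Handing in.

```bash
python3 -c "
from bench import arm, order, grab_frame
print(order.close_job())"
```

```text
the job is handed in; nothing more can be done
None
```

I handed the job in at about 32.5 s: the stub is in the dish, the new candle is in the cup, the chimney is over it, and the cap is seated level on top. The hand-in gave no verdict, but the last pictures show everything in place, let go and clear of the arm, with no sign that a bystander moved.

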